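# Tuck the lacquered edging strip under the lapped leaf and hold it down

### The arm

A 6-joint arm with a two-finger parallel gripper is mounted at the origin on the work surface. World frame = base frame: x ahead of the robot, y to its left, z up, the work surface at z = 0. Lengths are in m, angles in rad, forces in N, time in s.
With the tool pointing down it reaches from about 0.3 to 0.825 m from the base axis. Payload 5.4 kg.
Tool frame: the origin (TCP) lies midway between the tips of the shut fingers; the grasp point (between the pads) lies 19 mm behind it; z points along the fingers, x is the direction in which the jaws open and shut, and the axes are right-handed (so a half turn about z gives the same grasp; the last joint's range is limited). The gripper opens to 92 mm and grips with 3 to 60 N. Pads are 20 mm wide; open, the fingers measure 128 mm over their backs; the gripper's body (75 mm by 189 mm) begins 69 mm behind the grasp point.
Start: joints at [1.005, 0.158, 1.597, -0, 1.386, -0.21], TCP at [0.2, 0.539, 0.215] pointing down, gripper open.
Joint ranges: [-2.91, 2.91], [-0.94, 2.29], [0.18, 2.7], [-1.29, 4.43], [0.17, 2.64], [-3, 3]. Speed limits (rad/s): [2.57, 2.57, 3.14, 3.14, 3.14, 3.14].

### API

Orientations are given as [roll, pitch, yaw] about the fixed x, y, z axes, in that order (R = Rz(yaw) Ry(pitch) Rx(roll)).
In Python, from rig import bot gives the robot as it stands.
- The arm moves only by the shell command python3 -m creep 'ROWS' [FORCE]. ROWS is JSON, a list that holds one entry, the list of rows, each a list of 5 numbers: the closure, from -1 (fully open) to 1 (shut), so that 0 is half open, then the shift along the world's x, y, z normalised to -1 to 1, where 1 is 0.4 m, then the turn about the world's z normalised to -1 to 1, where 1 is 1.5 rad. A call has 1 to 8 rows; each row shifts and turns the commanded pose from where the row before left it; what a row does not reach is not made up. A row lasts 1/12 s, in which the tool goes at most 41.7 mm and 7.16 degrees, less where a joint would pass 70% of its speed; a pose out of reach is approached as far as the arm can. A call with a number of a shift or a turn outside -1 to 1 is refused whole. A call with a gripper value outside its range is refused whole. The fingers move at their own pace and stop on an object; FORCE is the grip in N (left out, the last holds). Time passes only in rows, so rows that do not move let the fingers close. It gives the time, the measured TCP pose, the force and the opening at its end, in the units of the state.
- bot.observe(): the state, without advancing time (a new reading comes with each control period).
- bot.get_image(name): name is "scene" or "top" or "wrist"; returns the picture (420x560x3 uint8, red, green, blue); there is no depth.
- bot.camera_model(name): a dict with "fx", "fy", "cx", "cy" (pixels), "rvec" (rotation vector, rad) and "tvec" (3), from world to camera coordinates, as OpenCV has them. Camera axes: x right, y down, z forward; pixel columns grow to the right and rows downward; lengths in m; the calibration is good to about 2 mm. A picture is of the moment at which its call begins: read the wrist's pose just before it. camera_model takes no time and is no camera call; for the wrist camera it gives the pose at the moment of the call.
- bot.sign_off(): hands the job in, once; it reports no verdict.
The state is a dict: "t": time; "joint_positions": joint angles; "joint_vel": joint speeds; "joint_torque": joint torques, N m; "tcp_pos": TCP position; "orientation": TCP orientation; "wrist_force": force on the tool from outside, world axes, zero at the start; "wrist_torque": the same for the moment, N m; "opening": finger opening in m.
Only numpy, scipy, OpenCV 4.12 (cv2) and the standard library are available. Lean on these libraries where they do the work, as an engineer would, in place of code of your own. Each camera call takes 0.05 s, during which the arm holds its last target.

### The job

Take the red edging strip by its rib, lay it on the gluing board and slide its brass front edge under the front lip of the black leaf until it is fully home against the stop, without lifting the leaf. Then press the strip flat on the board with a firm push of about 10 N and finish like that, your gripper still pressing it down, as it would be held while the glue grabs. Leave the other things on the bench where they are.

Things in the scene. Friction and masses are not known exactly. Their poses are not given: they have to be found in the camera images.
- board: Fixed level gluing board of pale wood, 260 (x) by 190 (y) by 18 mm; origin under its centre, top at z = 18. Its +x points to the end with the black leaf, away from the robot. Bare flat top from x = -130 to 30. A slot under the leaf runs from x = 30 (lip) to 62 (stop): 9 mm high, 130 mm wide, flanked by 13 mm wide dark spacers.
- lip (a point): Point on the board's top straight below the front edge of the leaf, in the middle of the slot's mouth: at x = 30, y = 0, z = 18 mm of the board.
- stop (a point): Point on the board's top at the middle of the stop, the 9 mm high dark wood face at the slot's far end: x = 62, y = 0, z = 18 mm of the board.
- leaf (a joint): Hinge of the black lapped leaf, rad: 0 = down on its spacers, growing as its front edge lifts. Plate 94 by 156 by 8 mm, 0.14 kg, brass line along its front edge; underside 9 mm, top 17 mm above the board's top; hinged along its far edge (board x = 124). Only its weight keeps it down.
- strip: Loose rigid red plate 110 (x) by 110 (y) by 5 mm, about 0.12 kg. Origin under its centre, z up, +x to its brass-coloured front edge, the one to tuck. A pale wood rib to hold it by stands on it at x = -25, y = 0: 12 mm thick (x), 80 long (y), top 29 mm above the underside; the plate is bare on both sides of it. Starts flat on the bench, rib up, yaw within 0.6 of ahead.
- strip_edge (a point): Middle of the strip's front (brass) edge, at its underside: x = 55, y = 0, z = 0 mm of the strip.
- bowl: Bystander: white bowl, 110 mm across, 55 mm high. Origin under its centre.
- amber_jar: Bystander: amber jar with black lid, 60 mm across, 85 mm high. Origin under its centre.
- batten: Bystander: pale wood block 70 by 30 by 30 mm. Origin under its centre.
- rubbing_block: Bystander: green rubbing block 65 by 40 by 25 mm. Origin under its centre.
- brush: Bystander: brush lying on the bench, about 200 mm long, handle to its -x.
- cup: Bystander: blue cup, 72 mm across, 75 mm high. Origin under its centre.
- batten2: Bystander: brown wood block 110 by 40 by 35 mm. Origin under its centre.
Not all that is in view belongs to the job. Of the things that look like the strip, the smallest one is meant.

How it is judged:
On the way:
1. the strip's front edge is at least 10 mm under the leaf's lip (x of strip_edge in the frame of board above 0.04 m and z of strip_edge in the frame of board between 0.015 and 0.024 m and y of strip_edge in the frame of board between -0.02 and 0.02 m), for 0.1 s.
At the end, for the whole second after the job is handed in: Front edge within 6 mm of the stop and 15 mm of the slot's middle, within 2.5 mm of the board's top; strip tilted under 2 degrees, square within 7; leaf under 0.03 rad; strip still, fingers on it (over 3 N), pressing it onto the board with over 5 N (x of strip_edge in the frame of board between 0.056 and 0.065 m and y of strip_edge in the frame of board between -0.015 and 0.015 m and z of strip_edge in the frame of board between 0.0155 and 0.0205 m and angle between strip's own z axis and vertical below 0.035 rad and angle between the x axis of strip and the x axis of board, either way round below 0.12 rad and value of joint leaf below 0.03 rad and contact force between strip and board above 5 N and contact force between the fingers and strip above 3 N and linear speed of strip below 0.02 m/s); the arm keeps its last pose, push and grip.
It fails at once if the leaf is lifted (more than 0.06 rad, about 5 mm at its lip) (value of joint leaf above 0.06 rad).
It fails at once if one of the other things on the bench is shifted more than 30 mm (distance of any of bowl, amber_jar, batten, rubbing_block, brush, cup, batten2 from where it was at the start of the episode above 0.03 m).
It also fails if it takes over 38 s, if anything falls off the work surface, if the arm or the gripper's body presses on something with over 40 N, if the wrist force passes 120 N, or if a joint passes its speed limit or range.

## Working session

There is one attempt and no reset: what is moved stays moved. The work goes in short steps, Python scripts to look and compute and a shell command to move; the robot and the scene stay as the last step left them, time stands still between calls to the robot, and variables do not carry over. Pictures are saved under pics/ and viewed, and the job is handed in when it is done.

```bash
mkdir -p pics; ls; python3 - <<'E'
from rig import bot
import cv2
s=bot.observe(); print({k:s[k] for k in('t','tcp_pos','orientation','wrist_force','opening')})
for n in('scene','top'):
    im=bot.get_image(n); cv2.imwrite(f'pics/{n}0.png',im[:,:,::-1]); print(n,bot.camera_model(n))
E
```

```text
pics
{'t': 0.0, 'tcp_pos': array([0.19995317, 0.5384447 , 0.21361868]), 'orientation': array([-3.14117832e+00,  1.84198321e-03,  1.21502940e+00]), 'wrist_force': array([-0.53966877,  0.3030365 , -0.0947019 ]), 'opening': 0.09177070062460559}
scene {'fx': 435.4189991594739, 'fy': 435.4189991594739, 'cx': 279.4304988380701, 'cy': 207.94127676167753, 'rvec': array([ 2.14231128,  1.30212431, -0.46441542]), 'tvec': array([-0.26766788, -0.3212967 ,  1.4883618 ])}
top {'fx': 419.52367742608817, 'fy': 419.52367742608817, 'cx': 284.47529139038625, 'cy': 209.98450142561006, 'rvec': array([ 2.16828293, -2.15783943,  0.14718588]), 'tvec': array([0.00958929, 0.5295111 , 1.08448543])}
```

View pics/scene0.png

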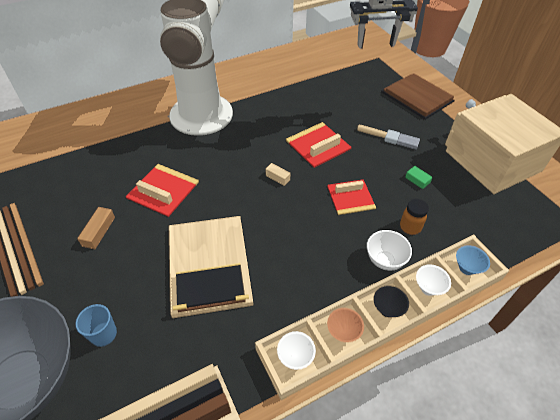

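View pics/top0.png

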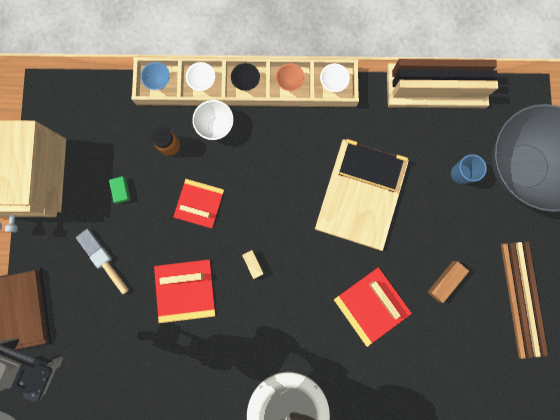

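Three red plates appear in the top view: A at (199,204), B at (184,291) and C at (372,306). A looks the smallest, and its brass edge faces ahead (+x). I'll enlarge the plates and the board to confirm.

```bash
python3 - <<'E'
import cv2
im=cv2.imread('pics/top0.png')
a=cv2.resize(im[170:330,140:240],None,fx=5,fy=5,interpolation=cv2.INTER_CUBIC)
cv2.imwrite('pics/a.png',cv2.resize(im[170:240,160:240],None,fx=8,fy=8,interpolation=cv2.INTER_CUBIC))
cv2.imwrite('pics/b.png',cv2.resize(im[130:255,305:420],None,fx=4.8,fy=4.8,interpolation=cv2.INTER_CUBIC))
cv2.imwrite('pics/c.png',cv2.resize(im[170:350,140:420],None,fx=2.5,fy=2.5,interpolation=cv2.INTER_CUBIC))
E
```

```text
(no output)
```

View pics/a.png

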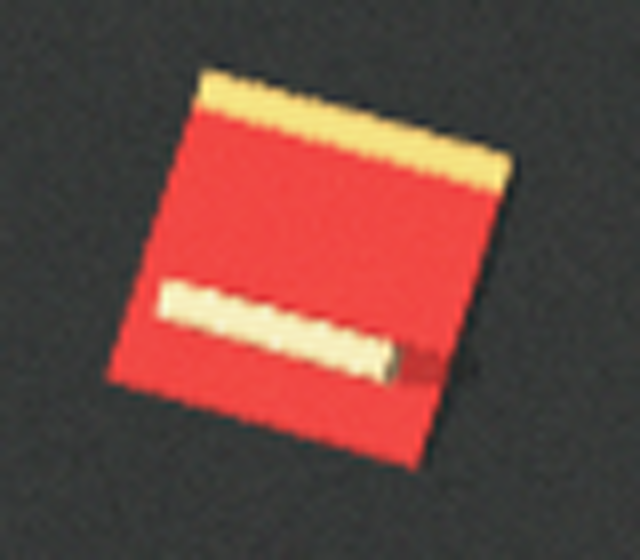

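View pics/b.png

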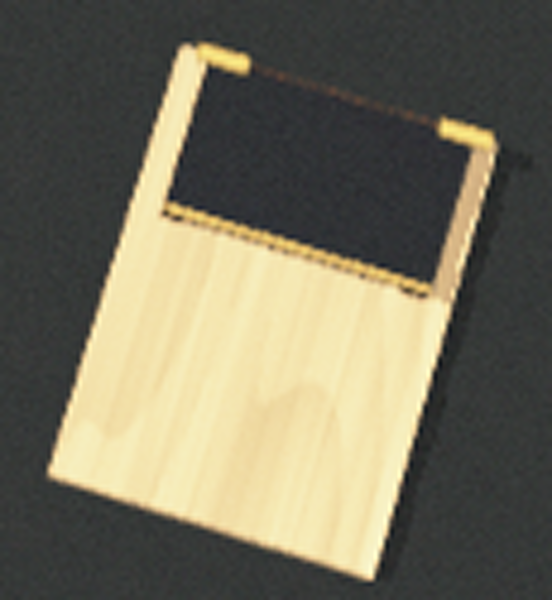

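View pics/c.png

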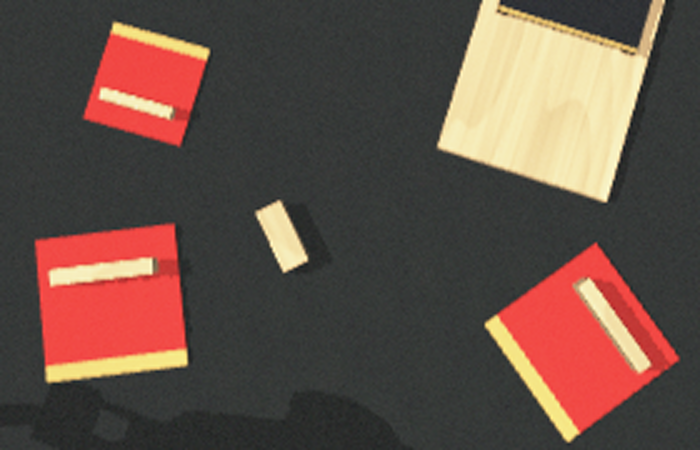

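A is the smallest, about 40 px across against 57 for B and about 60 for C, and its brass edge points ahead. I'll fit the strip and board poses from both cameras, so I need scene crops as well.

```bash
python3 - <<'E'
import cv2
im=cv2.imread('pics/scene0.png')
cv2.imwrite('pics/d.png',cv2.resize(im[170:220,320:385],None,fx=9,fy=9,interpolation=cv2.INTER_CUBIC))
cv2.imwrite('pics/e.png',cv2.resize(im[210:325,160:260],None,fx=5,fy=5,interpolation=cv2.INTER_CUBIC))
E
```

```text
(no output)
```

View pics/d.png

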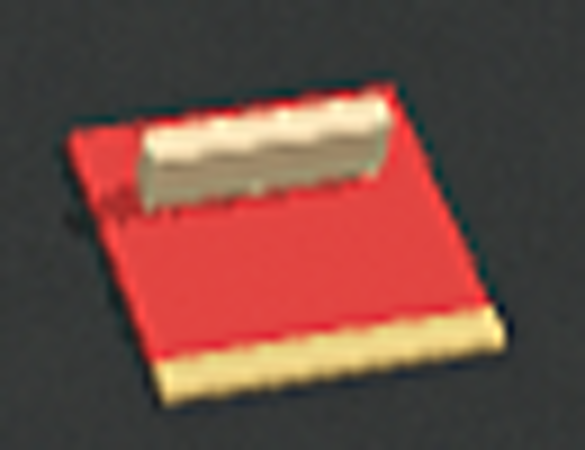

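View pics/e.png

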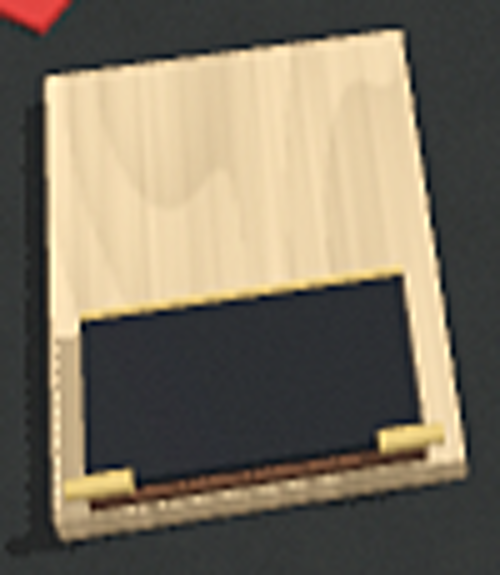

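```bash
cat > fit.py <<'E'
import numpy as np,cv2
from scipy.optimize import least_squares
from rig import bot
C={n:bot.camera_model(n) for n in('scene','top')}
def proj(n,P,c=None):
    c=c or C[n];K=np.array([[c['fx'],0,c['cx']],[0,c['fy'],c['cy']],[0,0,1]])
    return cv2.projectPoints(np.array(P,float),c['rvec'],c['tvec'],K,None)[0][:,0]
def crop(p,s,o): return (np.array(p)+.5)/s-.5+np.array(o)
def w(pose,P):
    x,y,a=pose;P=np.array(P,float);c,s=np.cos(a),np.sin(a)
    return np.c_[x+c*P[:,0]-s*P[:,1],y+s*P[:,0]+c*P[:,1],P[:,2]]
def fit(obs,p0):
    f=lambda p:np.concatenate([(proj(n,w(p,P),c)-px).ravel() for n,c,P,px in obs])
    r=least_squares(f,p0,loss='soft_l1');return r.x,r.fun.reshape(-1,2).round(2)
E
python3 - <<'E'
from fit import *
h=.055
SP=[[h,h,.005],[h,-h,.005],[-h,-h,.005],[-h,h,.005],[-.019,.04,.029],[-.031,-.04,.029]]
so=('top',None,SP,crop([[203,70],[513,156],[418,468],[108,378],[162,280],[390,383]],8,(160,170)))
ss=('scene',None,SP[:4],crop([[505,332],[163,395],[70,133],[393,85]],9,(320,170)))
BP=[[-.13,.095,.018],[-.13,-.095,.018],[.03,.078,.035],[.03,-.078,.035]]
bo=('top',None,BP,crop([[48,475],[374,576],[163,207],[437,288]],4.8,(305,130)))
BS=BP+[[.13,.095,.018],[.13,-.095,.018]]
bs=('scene',None,BS,crop([[403,30],[45,77],[403,272],[80,320],[467,463],[60,527]],5,(160,210)))
for nm,o in(('strip',(so,ss)),('board',(bo,bs))):
    for k in((o[0],),(o[1],),o):
        p,r=fit(k,[.5,0,-.2]);print(nm,p.round(4),r.tolist())
E
```

```text
strip [ 0.5506  0.2467 -0.2687] [[0.2, 0.29], [-0.12, 0.27], [0.09, -0.2], [-0.02, 0.12], [0.43, 0.01], [-0.63, -0.49]]
strip [ 0.5493  0.2466 -0.2772] [[0.01, 0.49], [0.28, -0.48], [-0.12, 0.03], [-0.17, -0.02]]
strip [ 0.5502  0.2465 -0.2722] [[0.33, 0.39], [-0.03, 0.5], [0.05, 0.0], [-0.02, 0.19], [0.47, 0.1], [-0.64, -0.3], [0.24, 0.62], [0.56, -0.2], [-0.04, 0.32], [-0.13, 0.13]]
board [ 0.5788 -0.1992 -0.2998] [[0.32, -0.46], [0.3, -0.23], [0.19, 0.19], [-1.21, 0.54]]
board [ 0.5793 -0.2003 -0.3033] [[-0.24, 0.75], [0.29, 0.96], [0.19, -0.68], [0.22, -0.72], [0.23, -0.13], [-0.83, 0.16]]
board [ 0.5791 -0.2    -0.303 ] [[0.51, -0.69], [0.42, -0.25], [0.56, 0.03], [-0.9, 0.56], [-0.18, 0.63], [0.36, 0.86], [0.27, -0.82], [0.31, -0.85], [0.32, -0.29], [-0.72, 0.02]]
```

The two cameras agree within 2 mm. The strip is at (0.550, 0.2465) with yaw -0.272, and the board is at (0.579, -0.200) with yaw -0.303. The rib is therefore at (0.526, 0.253). I'll move above it.

```bash
python3 -m creep '[[[-0.2,0.068,-0.0594,0,-0.0826],[0.2,0.068,-0.0594,0,-0.0826],[0.2,0.068,-0.0594,0,-0.0826],[0.2,0.068,-0.0594,0,-0.0826],[0.2,0.068,-0.0594,0,-0.0826],[0.2,0.068,-0.0594,0,-0.0826],[0.2,0.068,-0.0594,0,-0.0826],[0.2,0.068,-0.0594,0,-0.0826]]]' 30
python3 -m creep '[[[0.2,0.068,-0.0594,0,-0.0826],[0.2,0.068,-0.0594,0,-0.0826],[0.2,0.068,-0.0594,0,-0.0826],[0.2,0.068,-0.0594,0,-0.0826],[0.2,0,0,0,0]]]' 
python3 - <<'E'
from rig import bot
import cv2
s=bot.observe(); print({k:s[k] for k in('t','tcp_pos','orientation','wrist_force','opening')})
cv2.imwrite('pics/w1.png',bot.get_image('wrist')[:,:,::-1])
E
```

```text
t: 0.77
tcp_pos: [0.4187, 0.3474, 0.2142]
orientation: [3.141, 0.001, 0.218]
wrist_force: [-0.1, 0.1, -0.3]
opening: 0.0407
t: 1.18
tcp_pos: [0.5305, 0.2493, 0.214]
orientation: [3.14, -0.002, -0.282]
wrist_force: [-0.3, -0.5, 0.9]
opening: 0.0367
{'t': 1.1833, 'tcp_pos': array([0.5304695 , 0.24927701, 0.21398894]), 'orientation': array([ 3.13993690e+00, -1.72232979e-03, -2.82104033e-01]), 'wrist_force': array([-0.25309509, -0.48791661,  0.89030838]), 'opening': 0.0367099562144255}
```

View pics/w1.png

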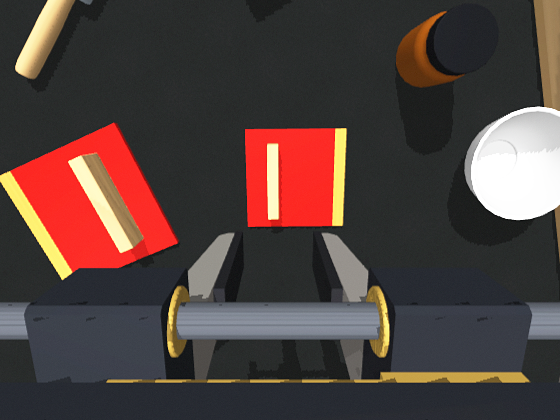

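The wrist view shows the strip squared to the jaws, with corners at (246,129), (346,128), (344,226) and (248,227). I'll refit with this view.

```bash
python3 - <<'E'
from fit import *
c=bot.camera_model('wrist'); s=bot.observe(); print(s['tcp_pos'],s['orientation'],s['t'])
h=.055
SP=[[h,h,.005],[h,-h,.005],[-h,-h,.005],[-h,h,.005],[-.019,.04,.029],[-.031,-.04,.029]]
p,r=fit([('w',c,SP,np.array([[346,128],[344,226],[248,227],[246,129],[279,144],[268,219.]]))],[.55,.2465,-.27]);print(p,r.tolist())
print(w(p,[[-.025,0,0]]), w([.5502,.2465,-.2722],[[-.025,0,0]]))
E
```

```text
[0.52827587 0.25151199 0.21385556] [ 3.14083264e+00  6.52653651e-04 -2.76130374e-01] 1.2333
[ 0.54905769  0.24828514 -0.26663462] [[0.93, 0.24], [-0.79, -0.6], [0.36, -0.83], [-0.57, 0.14], [-0.19, 0.32], [0.29, 0.36]]
[[0.52494111 0.2548723  0.        ]] [[0.52612046 0.25322128 0.        ]]
```

```bash
python3 -m creep '[[[0.3,-0.003,0.004,-0.1,0],[0.3,0,0,-0.1,0],[0.3,0,0,-0.1,0],[0.3,0,0,-0.1,0],[0.3,0,0,-0.06,0],[0.3,0,0,-0.01,0],[0.3,0,0,0,0],[0.3,0,0,0,0]]]'
python3 - <<'E'
from rig import bot
import cv2
s=bot.observe(); print({k:s[k] for k in('t','tcp_pos','orientation','wrist_force','opening')})
cv2.imwrite('pics/w2.png',bot.get_image('wrist')[:,:,::-1])
E
```

```text
t: 1.9
tcp_pos: [0.5262, 0.2563, 0.0282]
orientation: [-3.14, -0.002, -0.27]
wrist_force: [-0.0, 0.7, -0.3]
opening: 0.0323
{'t': 1.9, 'tcp_pos': array([0.52623071, 0.25634059, 0.02824968]), 'orientation': array([-3.14035038e+00, -1.82856857e-03, -2.70432316e-01]), 'wrist_force': array([-0.01561669,  0.73877683, -0.29212623]), 'opening': 0.03231654539824902}
```

View pics/w2.png

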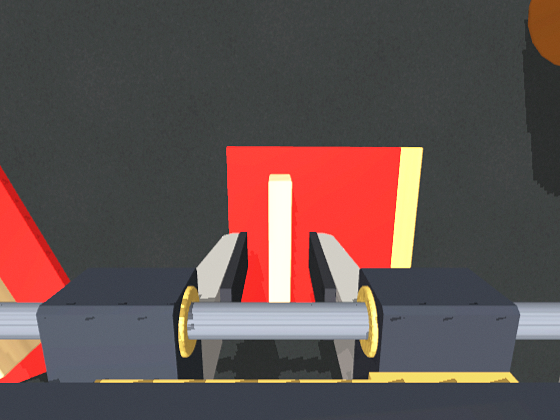

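The rib is centred between the fingers. I'll go down the last 20 mm and close.

```bash
python3 -m creep '[[[0.3,0,-0.005,-0.03,0],[0.3,0,0,-0.018,0],[0.3,0,0,0,0],[0.3,0,0,0,0]]]'
python3 -m creep '[[[1,0,0,0,0],[1,0,0,0,0],[1,0,0,0,0],[1,0,0,0,0],[1,0,0,0,0],[1,0,0,0,0]]]' 40
```

```text
t: 2.28
tcp_pos: [0.5251, 0.2533, 0.007]
orientation: [3.141, 0.001, -0.272]
wrist_force: [0.2, -0.2, 1.2]
opening: 0.0325
t: 2.78
tcp_pos: [0.5258, 0.2535, 0.0078]
orientation: [-3.141, -0.001, -0.272]
wrist_force: [0.2, -0.3, 2.4]
opening: 0.0114
```

```bash
python3 -m creep '[[[1,0,0,0.05,0],[1,0,0,0.1,0],[1,0,0,0.1,0],[1,0,-0.04,0.02,0],[1,0,-0.08,0,0],[1,-0.002,-0.1,0,-0.004],[1,-0.002,-0.1,0,-0.004],[1,-0.002,-0.1,0,-0.004]]]'
python3 -m creep '[[[1,-0.002,-0.1,0,-0.004],[1,-0.002,-0.1,0,-0.004],[1,-0.002,-0.1,0,0],[1,-0.002,-0.1,0,0],[1,-0.002,-0.1,0,0],[1,-0.002,-0.1,0,0],[1,-0.002,-0.1,0,0],[1,-0.002,-0.065,0,0]]]'
python3 -m creep '[[[1,0,0,0,0],[1,0,0,0,0],[1,0,0,0,0]]]'
python3 - <<'E'
from rig import bot
import cv2
s=bot.observe(); print({k:s[k] for k in('t','tcp_pos','orientation','wrist_force','opening')})
cv2.imwrite('pics/w3.png',bot.get_image('wrist')[:,:,::-1])
cv2.imwrite('pics/s3.png',bot.get_image('scene')[:,:,::-1])
E
```

```text
t: 3.45
tcp_pos: [0.5223, 0.0841, 0.1152]
orientation: [3.141, 0.0, -0.289]
wrist_force: [0.4, -0.1, -1.6]
opening: 0.0116
t: 4.12
tcp_pos: [0.516, -0.224, 0.1153]
orientation: [3.141, -0.0, -0.304]
wrist_force: [0.6, -0.5, -2.1]
opening: 0.0114
t: 4.37
tcp_pos: [0.5163, -0.2197, 0.1149]
orientation: [-3.141, 0.001, -0.302]
wrist_force: [-0.1, 1.2, -0.9]
opening: 0.0115
{'t': 4.3667, 'tcp_pos': array([ 0.51629976, -0.21969509,  0.11487142]), 'orientation': array([-3.14071756e+00,  1.31362713e-03, -3.01842245e-01]), 'wrist_force': array([-0.07530295,  1.24084128, -0.87137541]), 'opening': 0.011450630284826943}
```

View pics/w3.png

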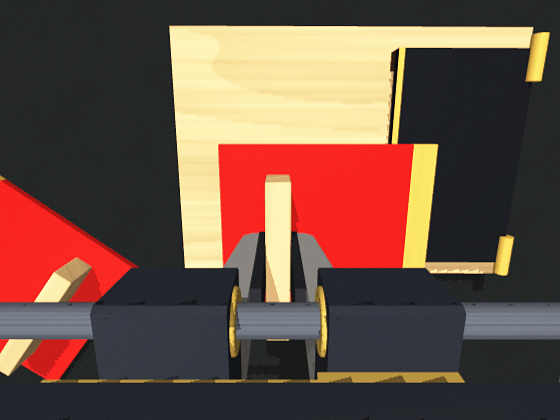

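View pics/s3.png

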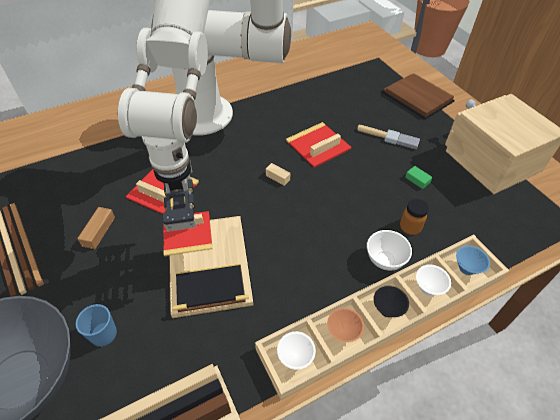

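The arm is above the board with y about 39 mm too far right because I summed the rows wrongly. I'll refit the board and the held strip from this view.

```bash
python3 - <<'E'
from fit import *
c=bot.camera_model('wrist'); s=bot.observe(); t=s['tcp_pos'];print(t,s['orientation'])
BP=[[-.13,.095,.018],[.13,.095,.018],[.03,.078,.035]]
p,r=fit([('w',c,BP,np.array([[170,27],[533,27.],[399,48]]))],[.579,-.2,-.303]);print('board',p,r.tolist())
# held strip: bottom height tcp-.0075
z=t[2]-.0075+.005; h=.055
q,r=fit([('w',c,[[h,h,z],[-h,h,z],[-.019,.04,z+.024],[-.031,.04,z+.024]],np.array([[437,144],[219,145.],[290,176],[266,176]]))],[t[0]+.025,t[1],-.3]);print('strip',q,r.tolist())
a=q[2]; d=np.array(q[:2])-t[:2]; R=np.array([[np.cos(a),np.sin(a)],[-np.sin(a),np.cos(a)]]); print('strip centre rel tcp in strip frame',R@d)
for B in(p,[.579,-.2,-.303]):
  g=R@(t[:2]-np.array(B[:2])); print('tcp in board',g)
E
```

```text
[ 0.51658631 -0.21908496  0.11506382] [-3.14101122e+00  8.76894724e-04 -3.00337544e-01]
board [ 0.57775216 -0.20031105 -0.29979332] [[-0.52, 0.09], [0.07, 0.18], [0.4, -0.19]]
strip [ 0.5401219  -0.22525254 -0.32533434] [[1.83, -0.32], [-1.03, -7.14], [1.19, 1.3], [-2.13, 0.59]]
strip centre rel tcp in strip frame [0.02427232 0.00167853]
tcp in board [-0.05195671 -0.03733928]
tcp in board [-0.05303967 -0.03803285]
```

```bash
python3 - <<'E'
from fit import *
c=bot.camera_model('wrist'); s=bot.observe(); t=s['tcp_pos']
h=.055
im=cv2.imread('pics/w3.png'); cv2.imwrite('pics/w3c.png',cv2.resize(im[130:280,205:450],None,fx=3,fy=3,interpolation=cv2.INTER_CUBIC))
P=np.array([[h,h,.005],[-h,h,.005],[-.019,.04,.029],[-.031,.04,.029]]); px=np.array([[437,144],[219,145.],[290,176],[266,176]])
for dz in(-.0075,-.003,0):
  print(dz,proj('w',w([t[0]+.025*np.cos(-.3),t[1]+.025*np.sin(-.3),-.3],P)+[0,0,t[2]+dz],c).round(1).tolist())
E
```

```text
-0.0075 [[437.5, 143.0], [216.7, 142.8], [290.4, 180.7], [263.2, 180.7]]
-0.003 [[441.8, 143.5], [215.1, 143.4], [290.8, 182.5], [262.7, 182.5]]
0 [[444.7, 143.9], [214.0, 143.8], [291.1, 183.8], [262.4, 183.7]]
```

View pics/w3c.png

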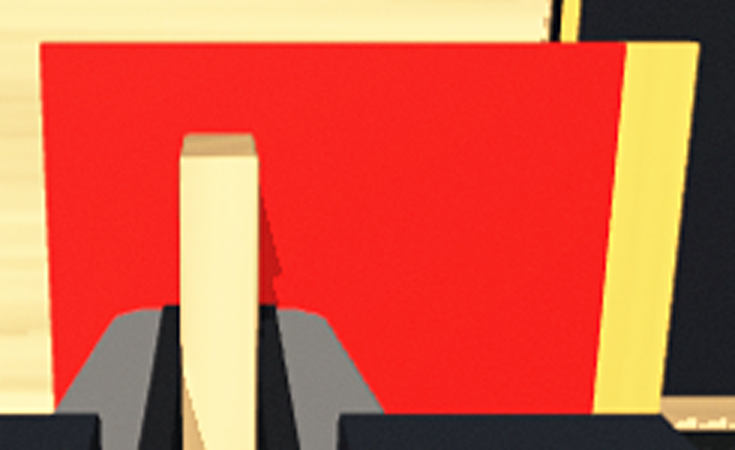

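The held strip matches the model: level, square with the tool, and its underside about 7.5 mm below the TCP. I had misread the rib's end face as its top. Next I'll centre it and lower it to just above the board, with the front edge 20 mm short of the lip.

```bash
python3 -m creep '[[[1,-0.012,0.1,0,0],[1,0,0,-0.06,0],[1,0,0,-0.08,0],[1,0,0,-0.06,0],[1,0,0,-0.013,0],[1,0,0,0,0],[1,0,0,0,0]]]'
python3 - <<'E'
from rig import bot
import cv2
s=bot.observe(); print({k:s[k] for k in('t','tcp_pos','orientation','wrist_force','opening')})
cv2.imwrite('pics/w4.png',bot.get_image('wrist')[:,:,::-1])
im=bot.get_image('scene')[:,:,::-1]
cv2.imwrite('pics/s4.png',cv2.resize(im[180:330,130:280],None,fx=4,fy=4,interpolation=cv2.INTER_CUBIC))
E
```

```text
t: 5.05
tcp_pos: [0.5126, -0.1803, 0.0312]
orientation: [3.141, -0.001, -0.301]
wrist_force: [0.2, 0.8, 0.0]
opening: 0.0116
{'t': 5.05, 'tcp_pos': array([ 0.51263441, -0.18033624,  0.03120368]), 'orientation': array([ 3.14132627e+00, -1.16532432e-03, -3.00893117e-01]), 'wrist_force': array([0.17608029, 0.7533478 , 0.02616366]), 'opening': 0.011604053051687893}
```

View pics/w4.png

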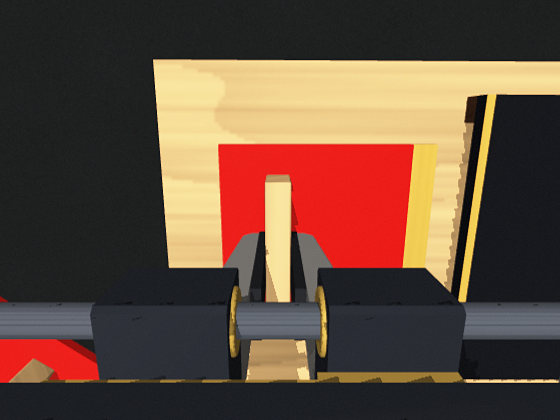

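View pics/s4.png

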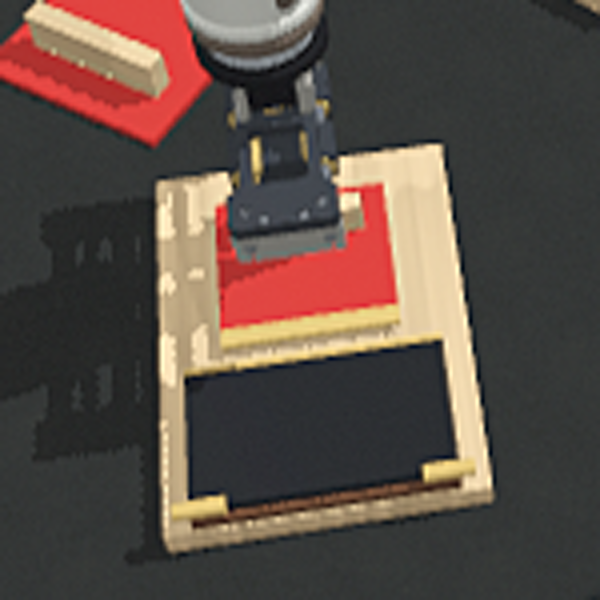

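```bash
python3 - <<'E'
from fit import *
c=bot.camera_model('wrist'); s=bot.observe(); t=s['tcp_pos'];print(t)
BP=[[-.13,.095,.018],[.03,.078,.035]]
p,r=fit([('w',c,BP,np.array([[153,60],[487.,95]]))],[.579,-.2,-.303]);print('board',p,r.tolist())
im=cv2.imread('pics/s4.png')
h=.055;a=-.301
q,r=fit([('scene',None,[[h,h,.029],[h,-h,.029]],crop([[397,318],[222,343]],4,(130,180)))],[.54,-.18,-.3]);print('strip scene',q,r.tolist())
b,r=fit([('scene',None,[[.03,.078,.035],[.03,-.078,.035]],crop([[443,340],[185,376]],4,(130,180)))],[.579,-.2,-.3]);print('board scene',b,r.tolist())
for B in([.5785,-.2,-.302],p,b):
  R=lambda a:np.array([[np.cos(a),np.sin(a)],[-np.sin(a),np.cos(a)]])
  print('tcp in board',R(B[2])@(t[:2]-np.array(B[:2])), 'strip', R(B[2])@(q[:2]-np.array(B[:2])))
E
```

```text
[ 0.51342474 -0.18123923  0.03219594]
board [ 0.57801826 -0.20161703 -0.3061261 ] [[0.88, 0.02], [-0.78, -0.15]]
strip scene [ 0.53463328 -0.18833097 -0.309431  ] [[0.54, -0.06], [-0.53, 0.02]]
board scene [ 0.58212801 -0.20108748 -0.31367915] [[0.12, -0.02], [-0.12, 0.0]]
tcp in board [-0.06771021 -0.00144363] strip [-0.04535219 -0.00190636]
tcp in board [-6.77316589e-02 -3.59621235e-05] strip [-0.04537192 -0.00040644]
tcp in board [-0.07147527 -0.00231935] strip [-0.04911336 -0.00252094]
```

The strip is centred within about 2 mm. I'll lower it to touch the board.

```bash
python3 -m creep '[[[1,0,0,-0.0125,0],[1,0,0,0,0],[1,0,0,0,0]]]'
python3 -m creep '[[[1,0,0,-0.004,0],[1,0,0,0,0],[1,0,0,0,0]]]'
```

```text
t: 5.4
tcp_pos: [0.5123, -0.1809, 0.0258]
orientation: [3.141, -0.001, -0.302]
wrist_force: [1.2, -0.9, -0.5]
opening: 0.0117
t: 5.65
tcp_pos: [0.5124, -0.1809, 0.0257]
orientation: [3.141, -0.0, -0.302]
wrist_force: [-5.9, 2.3, 12.8]
opening: 0.0116
```

Contact is at z 0.0257, as expected. I'll ease off by 1 mm and slide forward.

```bash
python3 -m creep '[[[1,0,0,0.003,0],[1,0.012,-0.0037,0,0],[1,0.0227,-0.0071,0,0],[1,0.0227,-0.0071,0,0],[1,0,0,0,0],[1,0,0,0,0]]]'
python3 - <<'E'
from rig import bot
import cv2
s=bot.observe(); print({k:s[k] for k in('t','tcp_pos','orientation','wrist_force','opening')})
cv2.imwrite('pics/w5.png',bot.get_image('wrist')[:,:,::-1])
im=bot.get_image('scene')[:,:,::-1]
cv2.imwrite('pics/s5.png',cv2.resize(im[180:330,130:280],None,fx=4,fy=4,interpolation=cv2.INTER_CUBIC))
E
```

```text
t: 6.15
tcp_pos: [0.5365, -0.1887, 0.0258]
orientation: [3.141, -0.004, -0.302]
wrist_force: [3.5, -2.0, 3.3]
opening: 0.0114
{'t': 6.15, 'tcp_pos': array([ 0.53650799, -0.18867832,  0.02578893]), 'orientation': array([ 3.14083364, -0.00369166, -0.30194578]), 'wrist_force': array([ 3.52968628, -1.9808821 ,  3.29781347]), 'opening': 0.011401691658078741}
```

View pics/w5.png

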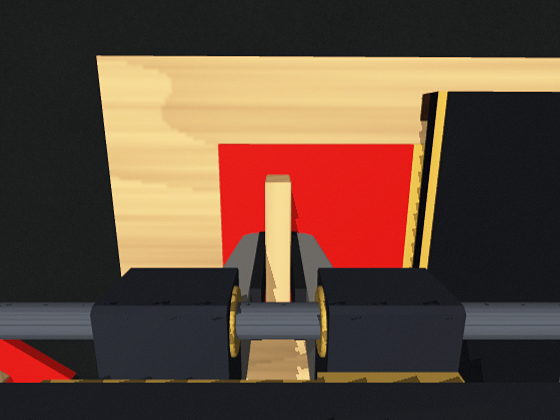

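View pics/s5.png

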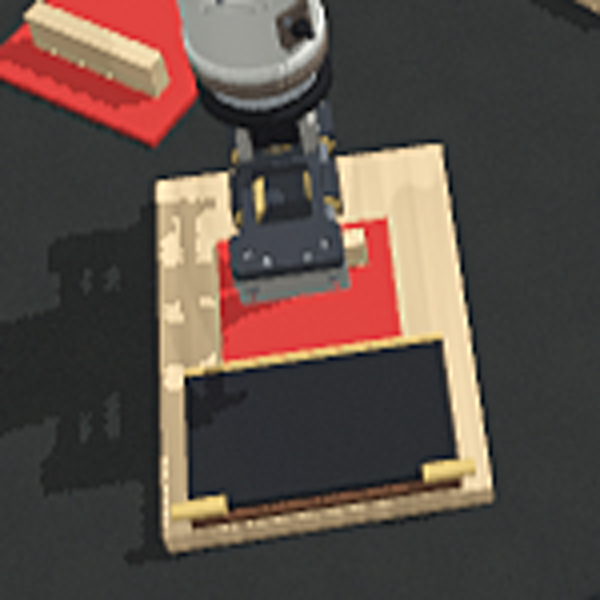

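The edge is under the lip, square, with the leaf down. I'll slide on towards the stop in shrinking steps while watching the push-back.

```bash
python3 -m creep '[[[1,0.018,-0.0056,0,0],[1,0.018,-0.0056,0,0],[1,0.007,-0.002,0,0],[1,0,0,0,0],[1,0,0,0,0]]]'
python3 -m creep '[[[1,0.007,-0.0022,0,0],[1,0,0,0,0],[1,0,0,0,0]]]'
python3 -m creep '[[[1,0.0048,-0.0015,0,0],[1,0,0,0,0],[1,0,0,0,0]]]'
```

```text
t: 6.67
tcp_pos: [0.5505, -0.1926, 0.0257]
orientation: [3.141, 0.004, -0.301]
wrist_force: [-9.0, 1.9, 13.5]
opening: 0.0111
t: 6.92
tcp_pos: [0.5527, -0.1932, 0.0257]
orientation: [-3.142, 0.006, -0.301]
wrist_force: [-10.1, 3.1, 16.4]
opening: 0.0114
t: 7.17
tcp_pos: [0.5544, -0.1937, 0.0257]
orientation: [-3.142, 0.006, -0.301]
wrist_force: [-11.3, 3.3, 17.0]
opening: 0.0116
```

There's no stop yet, since the strip still follows the commands. The drag comes from a downward load of 17 N, so I'll ease up slightly and continue.

```bash
python3 -m creep '[[[1,0,0,0.002,0],[1,0.0048,-0.0015,0,0],[1,0,0,0,0],[1,0,0,0,0]]]'
python3 -m creep '[[[1,0.0048,-0.0015,0,0],[1,0,0,0,0],[1,0,0,0,0]]]'
python3 - <<'E'
from rig import bot
import cv2
im=bot.get_image('scene')[:,:,::-1]
cv2.imwrite('pics/s6.png',cv2.resize(im[180:330,130:280],None,fx=4,fy=4,interpolation=cv2.INTER_CUBIC))
E
```

```text
t: 7.5
tcp_pos: [0.5569, -0.1944, 0.0257]
orientation: [-3.141, 0.004, -0.301]
wrist_force: [-4.9, 2.0, 9.9]
opening: 0.0114
t: 7.75
tcp_pos: [0.5589, -0.195, 0.0257]
orientation: [-3.141, 0.004, -0.301]
wrist_force: [-6.0, 1.2, 8.9]
opening: 0.0119
```

View pics/s6.png

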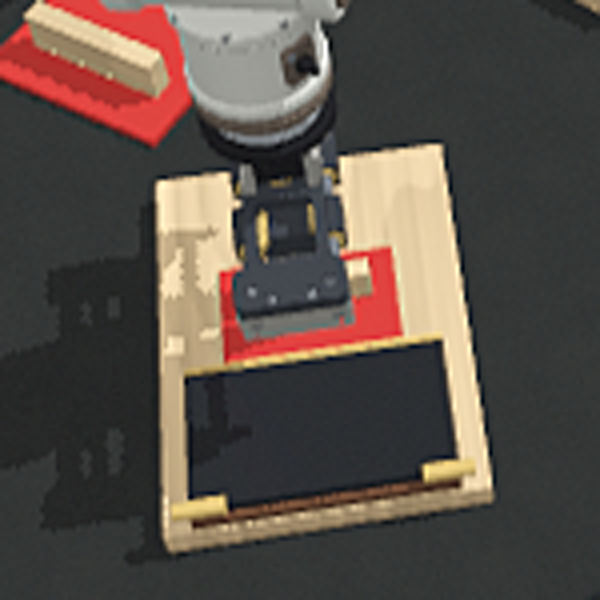

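```bash
python3 -m creep '[[[1,0.0048,-0.0015,0,0],[1,0,0,0,0],[1,0,0,0,0]]]'
python3 -m creep '[[[1,0.0036,-0.0011,0,0],[1,0,0,0,0],[1,0,0,0,0]]]'
python3 -m creep '[[[1,0.0036,-0.0011,0,0],[1,0,0,0,0],[1,0,0,0,0]]]'
```

```text
t: 8.05
tcp_pos: [0.5592, -0.195, 0.0257]
orientation: [-3.141, 0.009, -0.301]
wrist_force: [-12.5, 3.8, 15.5]
opening: 0.0115
t: 8.3
tcp_pos: [0.5592, -0.195, 0.0257]
orientation: [-3.141, 0.012, -0.301]
wrist_force: [-17.9, 5.3, 20.7]
opening: 0.0117
t: 8.55
tcp_pos: [0.5592, -0.195, 0.0256]
orientation: [-3.141, 0.016, -0.301]
wrist_force: [-23.0, 5.5, 24.6]
opening: 0.0114
```

It stalls at x = 0.5592 with push-back rising to 23 N and no motion. That is within 2 mm of the predicted home position, so it is at the stop. I'll relieve the forward push and keep about 10 N down.

```bash
python3 -m creep '[[[1,-0.008,0.0025,0,0],[1,0,0,0,0],[1,0,0,0,0],[1,0,0,0,0]]]'
python3 - <<'E'
from rig import bot
import cv2
s=bot.observe(); print({k:s[k] for k in('t','tcp_pos','orientation','wrist_force','opening')})
cv2.imwrite('pics/w7.png',bot.get_image('wrist')[:,:,::-1])
im=bot.get_image('scene')[:,:,::-1]
cv2.imwrite('pics/s7.png',cv2.resize(im[180:330,130:280],None,fx=4,fy=4,interpolation=cv2.INTER_CUBIC))
E
```

```text
t: 8.88
tcp_pos: [0.5593, -0.195, 0.0257]
orientation: [-3.141, 0.007, -0.301]
wrist_force: [-10.3, 2.6, 13.9]
opening: 0.0121
{'t': 8.8833, 'tcp_pos': array([ 0.55929137, -0.19496774,  0.02571628]), 'orientation': array([-3.14104716,  0.00737231, -0.30137789]), 'wrist_force': array([-10.3475246 ,   2.62885561,  13.85058626]), 'opening': 0.012059506984507124}
```

View pics/w7.png

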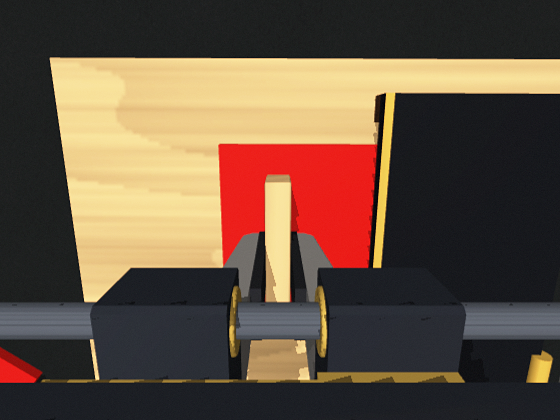

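View pics/s7.png

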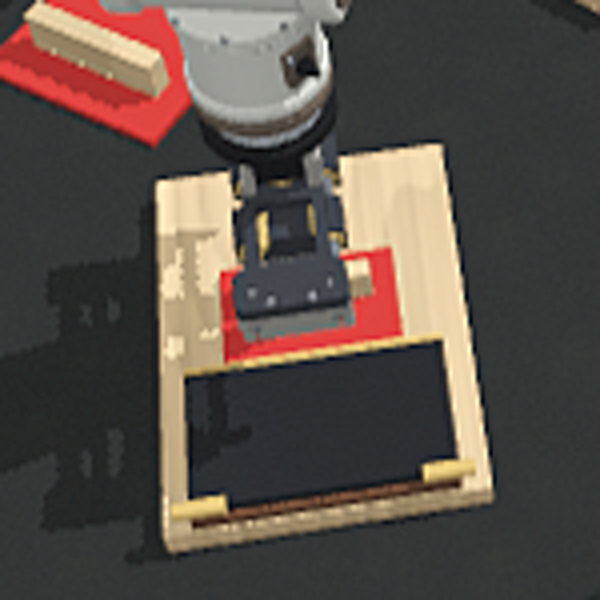

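```bash
python3 - <<'E'
from fit import *
c=bot.camera_model('wrist'); s=bot.observe(); t=s['tcp_pos']
p,r=fit([('w',c,[[-.13,.095,.018],[.03,.078,.035]],np.array([[51,58],[387.,94]]))],[.579,-.2,-.303]);print('board',p,r.tolist())
a=s['orientation'][2]
for B in(p,np.array([.5785,-.2,-.302]),np.array([.5791,-.2,-.303])):
  R=np.array([[np.cos(B[2]),np.sin(B[2])],[-np.sin(B[2]),np.cos(B[2])]])
  print('edge in board',R@(t[:2]+.08*np.array([np.cos(a),np.sin(a)])-B[:2]))
# from the rear-left corner pixel
q,r=fit([('w',c,[[-.055,.055,.023],[-.019,.04,.047],[-.031,.04,.047]],np.array([[219,144.5],[291,181.7],[265,181.7]]))],[.58,-.2,-.3]);print('strip',q,r.tolist())
R=np.array([[np.cos(p[2]),np.sin(p[2])],[-np.sin(p[2]),np.cos(p[2])]]);print(R@(q[:2]-p[:2])+[.055,0])
E
```

```text
board [ 0.57733708 -0.20106994 -0.30752294] [[-0.26, 0.01], [0.23, 0.04]]
edge in board [0.06092298 0.00082675]
edge in board [ 0.06013456 -0.00087713]
edge in board [ 0.05956274 -0.00099603]
strip [ 0.58409624 -0.20306318 -0.29462606] [[-0.58, -0.26], [0.95, 0.07], [-0.26, 0.19]]
[0.06204542 0.00014626]
```

All estimates put the front edge at board x 59.6–62 mm and y within 1 mm, so it is home. I'll trim the remaining forward push and check that the force settles.

```bash
python3 -m creep '[[[1,-0.004,0.0012,0,0],[1,0,0,0,0],[1,0,0,0,0],[1,0,0,0,0]]]'
python3 -m creep '[[[1,0,0,0,0],[1,0,0,0,0],[1,0,0,0,0],[1,0,0,0,0],[1,0,0,0,0],[1,0,0,0,0]]]'
```

```text
t: 9.32
tcp_pos: [0.5593, -0.195, 0.0257]
orientation: [-3.141, 0.003, -0.302]
wrist_force: [-4.2, 1.8, 8.3]
opening: 0.0117
t: 9.82
tcp_pos: [0.5593, -0.195, 0.0257]
orientation: [-3.141, 0.003, -0.302]
wrist_force: [-3.2, 2.5, 7.5]
opening: 0.0117
```

```bash
python3 -m creep '[[[1,0,0,-0.0008,0],[1,0,0,0,0],[1,0,0,0,0],[1,0,0,0,0],[1,0,0,0,0]]]'
python3 -m creep '[[[1,0,0,0,0],[1,0,0,0,0],[1,0,0,0,0],[1,0,0,0,0],[1,0,0,0,0],[1,0,0,0,0]]]'
```

```text
t: 10.23
tcp_pos: [0.5593, -0.195, 0.0257]
orientation: [-3.141, 0.004, -0.302]
wrist_force: [-5.4, 2.4, 9.2]
opening: 0.0118
t: 10.73
tcp_pos: [0.5593, -0.195, 0.0257]
orientation: [-3.141, 0.003, -0.302]
wrist_force: [-6.1, 1.7, 10.2]
opening: 0.0111
```

The push is steady at about 10 N and the strip is home, level and still, with the leaf down.

```bash
python3 -c "
from rig import bot
print(bot.sign_off())"
```

```text
the job is handed in; nothing more can be done
None
```

I gripped the smallest red strip by its rib, laid it on the board and slid its brass edge under the leaf until it stalled against the stop. I then handed in at about 10.7 s, still gripping it and pressing it down. `sign_off` gave no verdict.

**Final checks:**
- **Front edge:** the estimates put it at board x 59.6–62 mm and y within about 1 mm. The push-back rose to 23 N at the stop with no movement.
- **Strip:** the tool was tilted 0.003 rad, square to the board within about 0.006 rad, and stayed still through the last readings.
- **Push:** about 10 N down, with a leftover forward push of about 6 N against the stop. The grip was set to 40 N.
- **Leaf:** it looked flat in every view, but I judged that by eye and did not measure the angle.
- **Other things on the bench:** I kept clear of them and did not check their positions again at the end.

**What went wrong on the way:**
- I overshot sideways by 39 mm above the board and corrected it before lowering.
- The downward load briefly reached about 25 N while the strip was pushed against the stop, so I eased it off.

The board position estimates from the different cameras disagreed by about 2–5 mm.

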